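# Line up the kitchen canisters by height beside the kettle

### The job

Put the four white canisters back on the beech board, one standing upright in the middle of each cork mat, in order of height: the tallest at the end nearest the kettle, stepping down to the shortest at the far end. Never tip a canister over, and leave the blue mug where it stands.

Things in the scene. Friction and masses are not known exactly. Their poses are not given: they have to be found in the camera images.
- canister_a_center (a point): the second largest of four plain white ceramic canisters, an upright closed cylinder with a flat beech lid fixed on: 105 mm tall with the lid, 52 mm in diameter over its whole height, 195 to 350 g. Gripped from above it is best held 25 to 35 mm below its top, so that the gripper's body stays clear of the lid. It stands upright and loose on the dark worktop (z = 0) at the start. The point is its centre, half-way up; its z axis points up.
- canister_b_center (a point): the smallest of four plain white ceramic canisters, an upright closed cylinder with a flat beech lid fixed on: 55 mm tall with the lid, 40 mm in diameter over its whole height, 90 to 160 g. Gripped from above it is best held 25 to 35 mm below its top, so that the gripper's body stays clear of the lid. It stands upright and loose on the dark worktop (z = 0) at the start. The point is its centre, half-way up; its z axis points up.
- canister_c_center (a point): the largest of four plain white ceramic canisters, an upright closed cylinder with a flat beech lid fixed on: 130 mm tall with the lid, 58 mm in diameter over its whole height, 255 to 460 g. Gripped from above it is best held 25 to 35 mm below its top, so that the gripper's body stays clear of the lid. It stands upright and loose on the dark worktop (z = 0) at the start. The point is its centre, half-way up; its z axis points up.
- canister_d_center (a point): the second smallest of four plain white ceramic canisters, an upright closed cylinder with a flat beech lid fixed on: 80 mm tall with the lid, 46 mm in diameter over its whole height, 135 to 245 g. Gripped from above it is best held 25 to 35 mm below its top, so that the gripper's body stays clear of the lid. It stands upright and loose on the dark worktop (z = 0) at the start. The point is its centre, half-way up; its z axis points up.
- mat_1_top (a point): the end mat on the robot's right (-y) of four like round dark brown cork mats in a straight row, 95 mm from centre to centre, on a fixed pale beech board (385 mm long, 100 mm wide, 14 mm high). Mat 76 mm in diameter, 4 mm thick, flat. The point is the centre of its top face, 18 mm over the worktop; x points across the row away from the robot, y along the row to the robot's left, z up. The mats do not move.
- mat_2_top (a point): second from the right of four like round dark brown cork mats in a straight row, 95 mm from centre to centre, on a fixed pale beech board (385 mm long, 100 mm wide, 14 mm high). Mat 76 mm in diameter, 4 mm thick, flat. The point is the centre of its top face, 18 mm over the worktop; x points across the row away from the robot, y along the row to the robot's left, z up. The mats do not move.
- mat_3_top (a point): third from the right of four like round dark brown cork mats in a straight row, 95 mm from centre to centre, on a fixed pale beech board (385 mm long, 100 mm wide, 14 mm high). Mat 76 mm in diameter, 4 mm thick, flat. The point is the centre of its top face, 18 mm over the worktop; x points across the row away from the robot, y along the row to the robot's left, z up. The mats do not move.
- mat_4_top (a point): the end mat on the robot's left (+y) of four like round dark brown cork mats in a straight row, 95 mm from centre to centre, on a fixed pale beech board (385 mm long, 100 mm wide, 14 mm high). Mat 76 mm in diameter, 4 mm thick, flat. The point is the centre of its top face, 18 mm over the worktop; x points across the row away from the robot, y along the row to the robot's left, z up. The mats do not move.
- kettle: black jug kettle on its round base, about 225 mm tall, 156 mm in diameter plus a handle and a spout that reach up to 115 mm from its axis; fixed. It stands beyond one end of the board, left or right. Origin: centre of its underside, on the worktop; z up. Beyond the board's other end, about 0.4 m from the middle, stands a white utensil crock (104 mm in diameter, 240 mm tall with its utensils; fixed).
- mug: loose blue ceramic mug, 95 mm tall, 80 mm in diameter, its handle reaching about 35 mm further to its own +y. It stands on the worktop at the left or the right side of the canisters, and is to be left alone; at the other side, about as far out, stands a loose washing-up bottle (60 mm in diameter, 190 mm tall), not needed either. Origin: centre of its underside; z up.
Things that resemble listed ones, but are neither listed nor needed, are in the scene too. Leave any green look-alike of the part that bears canister_a_center alone.

How it is judged:
By the outcome, as a careful person would: the job done as asked, in the order asked, and still so for the second after the job is handed in, with the robot touching nothing.
It also fails if it takes over 93 s, if anything falls off the work surface, if the arm or the gripper's body presses on something with over 40 N, if the wrist force passes 120 N, or if a joint passes its speed limit or range.

### The arm

A 6-joint arm with a two-finger parallel gripper is mounted at the origin on the work surface. World frame = base frame: x ahead of the robot, y to its left, z up, the work surface at z = 0. Lengths are in m, angles in rad, forces in N, time in s.
With the tool pointing down it reaches from about 0.225 to 0.875 m from the base axis. Payload 3.4 kg.
Tool frame: the origin (TCP) lies between the finger pads; the fingertips stand 19 mm ahead of it and the grasp point (between the pads) is the TCP; z points along the fingers, y is the line along which they close (so a half turn about z gives the same grasp; the last joint's range is limited). The gripper opens to 85 mm and grips with 20 to 120 N. Pads are 22 mm wide; open, the fingers measure 114 mm over their backs; the gripper's body (76 mm by 85 mm) begins 54 mm behind the grasp point. The pads swing forward as they close: fully open they stand 13 mm farther back than shut.
Start: joints at [-0.121, 0.276, 1.505, -0, 1.361, -0.121], TCP at [0.575, -0, 0.25] pointing down, gripper open.
Joint ranges: [-2.89, 2.89], [-0.75, 2.08], [0.22, 2.7], [-1.18, 4.32], [0.11, 2.71], [-2.7, 2.7]. Speed limits (rad/s): [2.57, 2.57, 3.14, 3.14, 3.14, 3.14].

### API

Orientations are given as a unit quaternion [w, x, y, z].
In Python, from rig import get_state, imaging, ticket gives the robot as it stands. The module is installed in compiled form; this text tells all that it offers.
- The arm moves only by the shell command python3 -m inch 'ROWS' [FORCE]. ROWS is JSON, a list of rows, each an object with "claw": the opening, from -1 (shut) to 1 (fully open); "travel": the shift along the world's x, y, z in units of 200 mm (1.0 is 200 mm), a list of three; "turn": the turn about the world's z in units of 180 degrees (1.0 is 180 degrees). A call has 1 to 5 rows; each row is the pose to reach, as a shift and turn from the pose commanded when the call began, turning the shorter way round; what a row does not reach only later rows make up. A row lasts 1/10 s, in which the tool goes at most 50 mm and 8.59 degrees, less where a joint would pass 70% of its speed; a pose out of reach is approached as far as the arm can. A call with a number of a shift or a turn outside -1 to 1 is refused whole. A call with a gripper value outside its range is refused whole. The fingers move at their own pace and stop on an object; FORCE is the grip in N (left out, the last holds). Time passes only in rows, so rows that repeat a pose let the fingers close. It gives the time, the measured TCP pose, the force, the opening and the grip force at its end, in the units of the state.
- get_state(): the state, without advancing time (a new reading comes with each control period).
- imaging.get_image(name): name is "scene" or "side" or "wrist"; returns the picture (480x640x3 uint8, red, green, blue); there is no depth.
- imaging.camera_params(name): a dict with "camera_matrix" (3x3 intrinsics, pixels), "k1" (the pictures are not rectified: a ray, as slopes to the right and down, at radius r is drawn at 1 + k1 r^2 times it, then the intrinsics apply), "cam_to_world" (4x4, takes a point from camera to world coordinates); the wrist camera has in their place "T_tool_cam" (4x4, takes a point from camera to tool coordinates, whose origin is the TCP and whose axes are the flange's). Camera axes: x right, y down, z forward; pixel columns grow to the right and rows downward; lengths in m; the calibration is good to about 2 mm. A picture is of the moment at which its call begins: read the wrist's pose just before it. camera_params takes no time and is no camera call.
- ticket.sign_off(): hands the job in; it is judged then, once.
The state is a dict: "clock": time; "qpos": joint angles; "qd": joint speeds; "effort": joint torques, N m; "position": TCP position; "ee_rot": TCP orientation; "contact_force": force on the tool from outside, world axes, zero at the start; "moment": the same for the moment, N m; "width": finger opening in m; "gripper_force": force on a finger pad.
Only numpy, scipy, OpenCV 4.12 (cv2) and the standard library are available. Lean on these libraries where they do the work, as an engineer would, in place of code of your own. Each camera call takes 0.05 s, during which the arm holds its last target. There are 200 camera calls.

## Working session

There is one attempt and no reset: what is moved stays moved. The work goes in short steps, Python scripts to look and compute and a shell command to move; the robot and the scene stay as the last step left them, time stands still between calls to the robot, and variables do not carry over. Pictures are saved under pics/ and viewed, at most 14 in all, crops included, and the job is handed in when it is done.

```bash
mkdir -p pics
cat > h.py <<'E'
import numpy as np, cv2
from rig import get_state, imaging, ticket
def ray(name,u,v):
    p=imaging.camera_params(name);K=np.array(p["camera_matrix"]);k=p["k1"];T=np.array(p["cam_to_world"])
    d=cv2.undistortPoints(np.array([[[u,v]]],float),K,np.array([k,0,0,0.]))[0,0]
    return T[:3,3],T[:3,:3]@np.array([d[0],d[1],1])
def onz(name,u,v,z):
    o,d=ray(name,u,v);return o+d*(z-o[2])/d[2]
def proj(name,P):
    p=imaging.camera_params(name);T=np.linalg.inv(np.array(p["cam_to_world"]))
    return cv2.projectPoints(np.array(P,float).reshape(-1,1,3),cv2.Rodrigues(T[:3,:3])[0],T[:3,3],np.array(p["camera_matrix"]),np.array([p["k1"],0,0,0.]))[0][:,0]
E
python3 - <<'E'
from h import *
for n in("scene","side"):
    im=imaging.get_image(n);cv2.imwrite(f"pics/{n}0.png",im[...,::-1])
    p=imaging.camera_params(n);print(n,np.round(p["cam_to_world"],3).tolist(),p["camera_matrix"],p["k1"])
E
```

```text
scene [[0.379, 0.723, -0.577, 1.316], [0.925, -0.286, 0.25, -0.361], [0.016, -0.628, -0.778, 1.13], [0.0, 0.0, 0.0, 1.0]] [[528.96858537   0.         314.36651993]
 [  0.         528.96858537 238.87103704]
 [  0.           0.           1.        ]] -0.10559541881046394
side [[-0.946, -0.18, 0.269, 0.219], [-0.323, 0.475, -0.818, 0.849], [0.019, -0.861, -0.508, 0.594], [0.0, 0.0, 0.0, 1.0]] [[463.37115669   0.         313.80937557]
 [  0.         463.37115669 245.95599418]
 [  0.           0.           1.        ]] -0.0965902284712728
```

View pics/scene0.png

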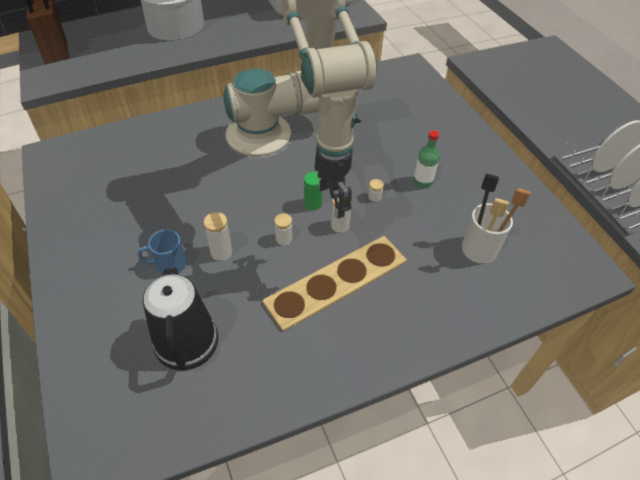

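View pics/side0.png

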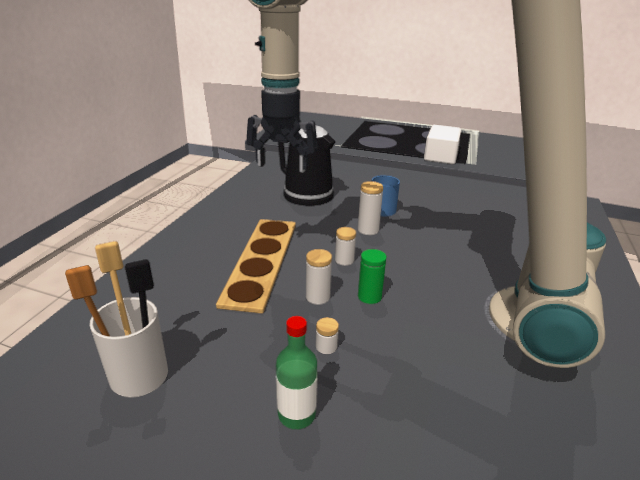

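The scene view shows the kettle at (180,320), on the -y side, so the tallest canister goes on mat_1. The white canisters are at (217,237) tall (C), (341,215) partly behind the gripper (A), (284,230) (D) and (376,190) (B). The green cylinder at (313,190) is the look-alike. In the side view the lids are at (371,187) C, (319,258) A, (346,233) D and (327,326) B. The green one is at (372,275).

```bash
cat > m.py <<'E'
from h import *
# lids: name -> (height, diam); beech mask, topmost edge of blob cast on z=h, moved r back toward camera
C=dict(C=(.130,.058),A=(.105,.052),D=(.080,.046),B=(.055,.040))
def blobs(im,kind):
    hsv=cv2.cvtColor(im,cv2.COLOR_RGB2HSV)
    if kind=="lid": m=cv2.inRange(hsv,(12,70,110),(28,255,255))
    if kind=="mat": m=cv2.inRange(hsv,(0,90,25),(18,255,110))
    n,l,s,c=cv2.connectedComponentsWithStats(m)
    return m,l,s,c
def lid(name,im,seed,h,d,extra=0):
    m,l,s,c=blobs(im,"lid")
    i=min((i for i in range(1,len(s)) if s[i,4]>30),key=lambda i:np.hypot(*(c[i]-seed)))
    x,y,w,hh,a=s[i]
    cx=x+(w-1)/2
    P=onz(name,cx,y-.5,h+extra); o,_=ray(name,cx,y)
    u=P[:2]-o[:2];u/=np.linalg.norm(u)
    ctr=P[:2]-u*d/2
    e=proj(name,[[*(ctr+s_*d/2*np.array([-u[1],u[0]])),h+extra] for s_ in(1,-1)])
    return ctr,(x,y,w,hh),abs(e[0,0]-e[1,0])
E
python3 - <<'E'
from m import *
ims={n:imaging.get_image(n) for n in("scene","side")}
S=dict(scene=dict(C=(216,221),D=(284,220),A=(341,203),B=(376,185)),side=dict(C=(371,187),A=(319,258),D=(346,233),B=(327,326)))
for k,(h,d) in C.items():
    for n in ims:
        c,b,w=lid(n,ims[n],S[n][k],h,d); print(k,n,np.round(c,4),b,"exp w %.1f"%w)
for n,box in(("scene",(260,230,420,320)),("side",(215,215,300,315))):
    m,l,s,c=blobs(ims[n],"mat")
    for i in range(1,len(s)):
        if s[i,4]>150 and box[0]<c[i][0]<box[2] and box[1]<c[i][1]<box[3]:
            ct=max(cv2.findContours((l==i).astype(np.uint8),0,1)[0],key=len)
            e=cv2.fitEllipse(ct); print("mat",n,np.round(e[0],1),np.round(e[1],1),np.round(onz(n,*e[0],.018),4))
o=cv2.resize(ims["side"][160:370,215:425],None,fx=2.8,fy=2.8,interpolation=2);cv2.imwrite("pics/crop1.png",o[...,::-1])
# mug & green
for n,lo,hi in(("mug",(100,80,40),(120,255,255)),("green",(50,120,60),(75,255,255))):
    m=cv2.inRange(cv2.cvtColor(ims["scene"],cv2.COLOR_RGB2HSV),lo,hi);_,l,s,c=cv2.connectedComponentsWithStats(m)
    for i in range(1,len(s)):
        if s[i,4]>100: print(n,s[i],np.round(onz("scene",*c[i],.05),3))
print(get_state()["clock"])
E
```

```text
C scene [ 0.4284 -0.2438] (np.int32(204), np.int32(212), np.int32(23), np.int32(20)) exp w 23.0
C side [ 0.4272 -0.2443] (np.int32(361), np.int32(181), np.int32(22), np.int32(13)) exp w 22.6
A scene [0.4432 0.1955] (np.int32(370), np.int32(179), np.int32(14), np.int32(12)) exp w 18.9
A side [0.4581 0.0915] (np.int32(306), np.int32(249), np.int32(26), np.int32(18)) exp w 25.8
D scene [ 0.4452 -0.0751] (np.int32(274), np.int32(213), np.int32(18), np.int32(16)) exp w 17.5
D side [ 0.4452 -0.0697] (np.int32(336), np.int32(227), np.int32(20), np.int32(14)) exp w 19.8
B scene [0.3945 0.2265] (np.int32(370), np.int32(179), np.int32(14), np.int32(12)) exp w 13.8
B side [0.3948 0.2306] (np.int32(316), np.int32(317), np.int32(23), np.int32(19)) exp w 22.3
mat scene [380.2 254.6] [20.7 26.4] [0.6056 0.1386 0.018 ]
mat scene [351.3 270.5] [21.6 26.7] [0.6242 0.0455 0.018 ]
mat scene [320.7 287.2] [22.8 27.5] [ 0.6424 -0.0479  0.018 ]
mat scene [288.9 304.6] [24.3 28.7] [ 0.6609 -0.1405  0.018 ]
mat side [273.5 228. ] [12.6 28.1] [ 0.653  -0.1301  0.018 ]
mat side [265.3 246.2] [14.9 29.9] [ 0.6348 -0.0371  0.018 ]
mat side [255.9 266.9] [17.6 32.2] [0.6171 0.055  0.018 ]
mat side [244.9 291.1] [20.5 35.3] [0.5993 0.1478 0.018 ]
mug [ 138  230   48   44 1277] [ 0.409 -0.388  0.05 ]
green [304 172  18  38 529] [0.352 0.046 0.05 ]
0.2
```

View pics/crop1.png

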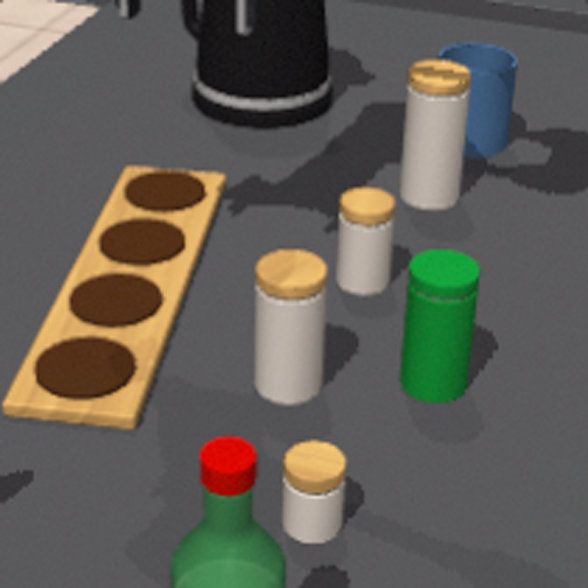

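The crop confirms four white beech-lidded canisters, and the green one at (438,325) in the crop is the look-alike. The mats differ by about 1 cm between the two views, so I'm using the wrist camera as a third view.

```bash
cat >> h.py <<'E'
from scipy.spatial.transform import Rotation as R
def wpose():
    s=get_state();T=np.eye(4);T[:3,:3]=R.from_quat(s["ee_rot"],scalar_first=True).as_matrix();T[:3,3]=s["position"]
    return T@np.array(imaging.camera_params("wrist")["T_tool_cam"])
def wonz(T,u,v,z):
    p=imaging.camera_params("wrist")
    d=cv2.undistortPoints(np.array([[[u,v]]],float),np.array(p["camera_matrix"]),np.array([p["k1"],0,0,0.]))[0,0]
    d=T[:3,:3]@np.array([d[0],d[1],1]);return T[:3,3]+d*(z-T[2,3])/d[2]
E
python3 - <<'E'
from m import *
T=wpose();im=imaging.get_image("wrist");cv2.imwrite("pics/w0.png",im[...,::-1])
print(np.round(T,3).tolist(),np.round(get_state()["position"],4))
m,l,s,c=blobs(im,"mat")
for i in range(1,len(s)):
    if s[i,4]>400:
        ct=max(cv2.findContours((l==i).astype(np.uint8),0,1)[0],key=len)
        e=cv2.fitEllipse(ct); P=[wonz(T,*q[0],.018)[:2] for q in ct]; 
        print("mat",s[i],np.round(e[0],1),np.round(wonz(T,*e[0],.018),4),"circle",np.round(cv2.minEnclosingCircle(np.float32(P)*1000),1) if 0 else [np.round(v,1) for v in cv2.minEnclosingCircle(np.float32(P)*1000)])
for n in("scene","side"):   # mat radius in each fixed view, as a check on plane and mask
    m,l,s,c=blobs(imaging.get_image(n),"mat")
    for i in range(1,len(s)):
        if 150<s[i,4]<1500 and 240<c[i][0]<400 and 220<c[i][1]<320:
            ct=max(cv2.findContours((l==i).astype(np.uint8),0,1)[0],key=len)
            P=np.float32([onz(n,*q[0],.018)[:2] for q in ct])*1000; print(n,[np.round(v,1) for v in cv2.fitEllipse(P)])
E
```

```text
[[1.0, 0.001, -0.001, 0.575], [0.0, -0.945, -0.326, 0.084], [-0.001, 0.326, -0.945, 0.373], [0.0, 0.0, 0.0, 1.0]] [0.5748 0.     0.2499]
mat [ 305    0   84   94 5918] [346.6  47.5] [0.6037 0.1418 0.018 ] circle [array([603.4, 141.1]), np.float64(37.7)]
mat [ 325  115   76   78 4640] [362.3 153.3] [0.6219 0.0494 0.018 ] circle [array([621.9,  48.1]), np.float64(37.5)]
mat [ 340  209   71   67 3662] [375.2 242.3] [ 0.6398 -0.0432  0.018 ] circle [array([639.5, -44.5]), np.float64(37.8)]
mat [ 354  290   65   57 2920] [386.1 318.1] [ 0.6575 -0.1358  0.018 ] circle [array([ 658.6, -137.2]), np.float64(38.7)]
scene [array([605. , 138.8]), array([69.4, 70.3]), np.float64(25.2)]
scene [array([623.7,  45.6]), array([68.4, 69.9]), np.float64(10.2)]
scene [array([642.1, -47.5]), array([68.4, 70.2]), np.float64(32.0)]
scene [array([ 660.6, -140.4]), array([69.9, 70.7]), np.float64(42.2)]
side [array([ 653.3, -130.9]), array([69.6, 73.5]), np.float64(102.4)]
side [array([635.2, -38. ]), array([71.6, 73.1]), np.float64(89.9)]
side [array([617.5,  54. ]), array([72.6, 73.6]), np.float64(46.6)]
side [array([599.7, 146.7]), array([73. , 73.8]), np.float64(79.6)]
```

View pics/w0.png

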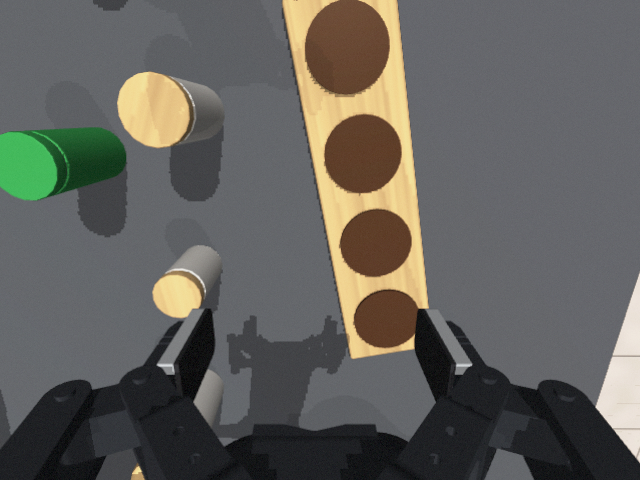

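The wrist view shows the mats at (347,48), (362,153), (375,242) and (386,318). They lie on one line 94 mm apart, midway between the other two views' estimates, so I take the wrist values. The lids of A and D are at (156,109) and (179,294). I'm moving toward C, the tallest, first.

```bash
python3 -m inch '[{"claw":1,"travel":[-0.15,-0.18,0],"turn":0},{"claw":1,"travel":[-0.3,-0.36,0],"turn":0},{"claw":1,"travel":[-0.45,-0.54,0],"turn":0},{"claw":1,"travel":[-0.6,-0.72,0],"turn":0},{"claw":1,"travel":[-0.73,-0.88,0],"turn":0}]' 40
```

```text
clock: 0.85
position: [0.4274, -0.1772, 0.2504]
ee_rot: [0.0, 0.707, 0.707, -0.0]
contact_force: [0.4, -0.7, 0.8]
width: 0.0856
gripper_force: 0.0
```

Run:
```python
from m import *
np.set_printoptions(suppress=True)
print(get_state()["position"],get_state()["ee_rot"])
T=wpose();im=imaging.get_image("wrist");cv2.imwrite("pics/w1.png",im[...,::-1])
S=imaging.get_image("scene")
c,b,w=lid("scene",S,(341,203),.105,.052);print("A scene",np.round(c,4),b,w)
old=cv2.imread("pics/w0.png")[...,::-1].copy()
T0=np.array([[1,.001,-.001,.575],[0,-.945,-.326,.084],[-.001,.326,-.945,.373],[0,0,0,1]])
for k,u in(("A",(156,109)),("D",(179,294))): print(k,"wrist",np.round(wonz(T0,*u,C[k][0]),4))
print("kettle base L/R edge",np.round([onz("scene",153,345,.01),onz("scene",217,340,.01),onz("scene",184,364,.0)],3).tolist())
print("bottle cap",np.round([onz("scene",433,134,.19),onz("side",297,320,.19)],3).tolist())
```

```text
[ 0.42739257 -0.17720444  0.25043666] [ 0.00023117  0.70705661  0.70715689 -0.00017713]
A scene [0.4581 0.0853] (np.int32(332), np.int32(193), np.int32(20), np.int32(17)) 19.5328737380662
A wrist [0.4622 0.0884 0.105 ]
D wrist [ 0.4495 -0.0721  0.08  ]
kettle base L/R edge [[0.644, -0.477, 0.01], [0.686, -0.332, 0.01], [0.713, -0.421, 0.0]]
bottle cap [[0.395, 0.388, 0.19], [0.391, 0.392, 0.19]]
```

View pics/w1.png

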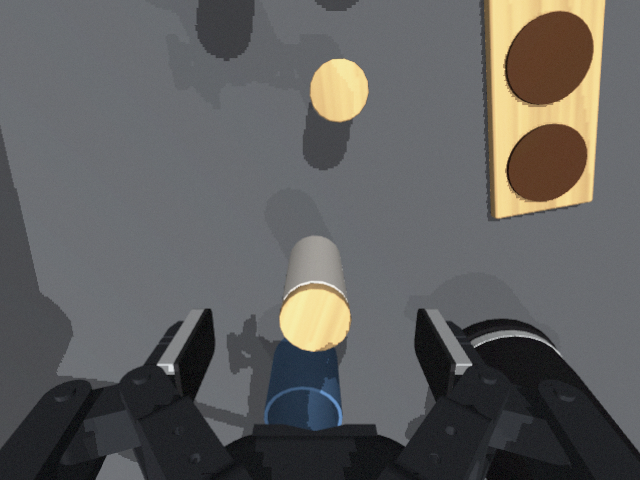

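The wrist view shows C's lid at (315,319) between the open fingers, D's lid at (339,90), and the mug behind C at (305,400).

```bash
cat > wl.py <<'E'
from m import *
import sys
def wl(keys,save=None):
    T=wpose();im=imaging.get_image("wrist")
    if save: cv2.imwrite(f"pics/{save}.png",im[...,::-1])
    m,l,s,c=blobs(im,"lid"); p=get_state()["position"]
    for i in range(1,len(s)):
        if s[i,4]>600:
            ct=max(cv2.findContours((l==i).astype(np.uint8),0,1)[0],key=len)
            for k in keys:
                e=cv2.fitEllipse(ct);P=wonz(T,*e[0],C[k][0])[:2]
                q=np.float32([wonz(T,*v[0],C[k][0])[:2] for v in ct])*1000
                print(k,np.round(e[0],0),"P",np.round(P,4),"diam %.0f"%(2*cv2.minEnclosingCircle(q)[1]),"units",np.round((P-p[:2])/.2,3))
E
python3 - <<'E'
from wl import *
wl("CD")
E
```

```text
C [546.  96.] P [ 0.5746 -0.0844] diam 150 units [0.734 0.465]
D [546.  96.] P [ 0.6048 -0.0823] diam 181 units [0.885 0.476]
C [340.  87.] P [ 0.4431 -0.0779] diam 38 units [0.077 0.498]
D [340.  87.] P [ 0.4464 -0.0745] diam 46 units [0.093 0.515]
C [317. 315.] P [ 0.4282 -0.2438] diam 62 units [ 0.002 -0.331]
D [317. 315.] P [ 0.4285 -0.2743] diam 74 units [ 0.003 -0.484]
```

```bash
python3 -m inch '[{"claw":1,"travel":[0,-0.2,0],"turn":0},{"claw":1,"travel":[0.003,-0.333,0],"turn":0},{"claw":1,"travel":[0.003,-0.333,-0.2],"turn":0},{"claw":1,"travel":[0.003,-0.333,-0.4],"turn":0},{"claw":1,"travel":[0.003,-0.333,-0.6],"turn":0}]'
python3 -m inch '[{"claw":1,"travel":[0,0,-0.1],"turn":0},{"claw":1,"travel":[0,0,-0.15],"turn":0},{"claw":1,"travel":[0,0,-0.15],"turn":0},{"claw":0.6,"travel":[0,0,-0.15],"turn":0},{"claw":0.3,"travel":[0,0,-0.15],"turn":0}]'
python3 -m inch '[{"claw":-1,"travel":[0,0,0],"turn":0},{"claw":-1,"travel":[0,0,0],"turn":0},{"claw":-1,"travel":[0,0,0],"turn":0},{"claw":-1,"travel":[0,0,0],"turn":0},{"claw":-1,"travel":[0,0,0],"turn":0}]' 40
```

```text
clock: 1.5
position: [0.431, -0.242, 0.1293]
ee_rot: [0.001, 0.707, 0.707, 0.001]
contact_force: [-0.1, -0.6, -0.4]
width: 0.0856
gripper_force: 0.0
clock: 2.0
position: [0.4306, -0.2431, 0.1017]
ee_rot: [0.001, 0.707, 0.707, 0.0]
contact_force: [-1.7, 0.3, 2.5]
width: 0.0591
gripper_force: 1.1
clock: 2.5
position: [0.4302, -0.2432, 0.1018]
ee_rot: [0.001, 0.707, 0.707, 0.0]
contact_force: [-2.5, 0.7, 6.6]
width: 0.0571
gripper_force: 41.8
```

```bash
python3 -m inch '[{"claw":-1,"travel":[0,0,0.1],"turn":0},{"claw":-1,"travel":[0,0,0.25],"turn":0},{"claw":-1,"travel":[0.1,0.05,0.3],"turn":0},{"claw":-1,"travel":[0.26,0.12,0.3],"turn":0},{"claw":-1,"travel":[0.42,0.2,0.3],"turn":0}]'
python3 -m inch '[{"claw":-1,"travel":[0.16,0.08,0],"turn":0},{"claw":-1,"travel":[0.32,0.15,0],"turn":0},{"claw":-1,"travel":[0.48,0.23,0],"turn":0},{"claw":-1,"travel":[0.62,0.3,0],"turn":0},{"claw":-1,"travel":[0.718,0.335,0],"turn":0}]'
python3 -m inch '[{"claw":-1,"travel":[0,0,0],"turn":0},{"claw":-1,"travel":[0,0,-0.05],"turn":0},{"claw":-1,"travel":[0,0,-0.1],"turn":0},{"claw":-1,"travel":[0,0,-0.15],"turn":0},{"claw":-1,"travel":[0,0,-0.15],"turn":0}]'
```

```text
clock: 3.0
position: [0.5145, -0.2026, 0.1611]
ee_rot: [0.001, 0.708, 0.707, 0.0]
contact_force: [0.1, -1.0, -2.8]
width: 0.0573
gripper_force: 44.6
clock: 3.5
position: [0.659, -0.1339, 0.1597]
ee_rot: [-0.0, 0.707, 0.708, 0.001]
contact_force: [-0.2, -0.0, -3.0]
width: 0.0576
gripper_force: 44.5
clock: 4.0
position: [0.655, -0.1356, 0.1278]
ee_rot: [-0.002, 0.707, 0.707, -0.001]
contact_force: [-0.3, -0.4, -4.2]
width: 0.0572
gripper_force: 44.4
```

Run:
```python
from m import *
im=imaging.get_image("side");sc=imaging.get_image("scene")
o=np.hstack([cv2.resize(a,None,fx=2.5,fy=2.5) for a in(im[130:330,210:370],sc[200:400,240:400])]);cv2.imwrite("pics/p1.png",o[...,::-1])
```

```text
(no output)
```

View pics/p1.png

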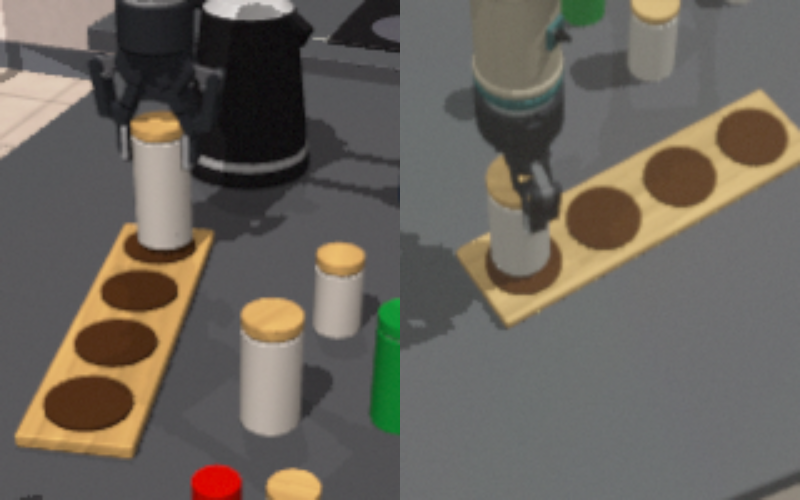

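C hangs about 8 mm over mat 1 (side crop (165,245)) and looks centred. I'm lowering it slowly and watching the force.

```bash
python3 -m inch '[{"claw":-1,"travel":[0.003,0,-0.02],"turn":0},{"claw":-1,"travel":[0.003,0,-0.035],"turn":0},{"claw":-1,"travel":[0.003,0,-0.045],"turn":0},{"claw":-1,"travel":[0.003,0,-0.045],"turn":0},{"claw":-1,"travel":[0.003,0,-0.045],"turn":0}]'
```

```text
clock: 4.6
position: [0.6579, -0.1356, 0.1214]
ee_rot: [0.0, 0.707, 0.707, 0.0]
contact_force: [-1.0, -0.4, -3.8]
width: 0.0572
gripper_force: 44.4
```

```bash
python3 -m inch '[{"claw":-1,"travel":[0,0,-0.005],"turn":0},{"claw":-1,"travel":[0,0,-0.01],"turn":0},{"claw":-1,"travel":[0,0,-0.01],"turn":0}]'
```

```text
clock: 4.9
position: [0.658, -0.1357, 0.12]
ee_rot: [0.0, 0.707, 0.707, 0.0]
contact_force: [-0.6, 0.3, 1.0]
width: 0.0571
gripper_force: 44.7
```

```bash
python3 -m inch '[{"claw":0.4,"travel":[0,0,0],"turn":0},{"claw":0.5,"travel":[0,0,0],"turn":0},{"claw":0.7,"travel":[0,0,0],"turn":0},{"claw":1,"travel":[0,0,0.0],"turn":0},{"claw":1,"travel":[0,0,0.1],"turn":0}]'
python3 -m inch '[{"claw":1,"travel":[0,0,0.2],"turn":0},{"claw":1,"travel":[0,0,0.4],"turn":0},{"claw":1,"travel":[-0.05,0.05,0.54],"turn":0},{"claw":1,"travel":[-0.2,0.22,0.54],"turn":0},{"claw":1,"travel":[-0.35,0.4,0.54],"turn":0}]'
python3 -m inch '[{"claw":1,"travel":[-0.15,0.15,0],"turn":0},{"claw":1,"travel":[-0.3,0.3,0],"turn":0},{"claw":1,"travel":[-0.45,0.4,0],"turn":0},{"claw":1,"travel":[-0.6,0.4,0],"turn":0},{"claw":1,"travel":[-0.64,0.4,0],"turn":0}]'
python3 -m inch '[{"claw":1,"travel":[0,0,0],"turn":0},{"claw":1,"travel":[0,0,0],"turn":0}]'
python3 - <<'E'
from wl import *
wl("CAD","w2")
E
```

```text
clock: 5.4
position: [0.656, -0.1351, 0.1367]
ee_rot: [-0.003, 0.707, 0.707, -0.001]
contact_force: [0.5, 0.1, -0.1]
width: 0.0853
gripper_force: 0.0
clock: 5.9
position: [0.5881, -0.0557, 0.2485]
ee_rot: [0.001, 0.708, 0.706, 0.001]
contact_force: [-0.3, 1.0, -0.0]
width: 0.0852
gripper_force: 0.0
clock: 6.4
position: [0.4566, 0.0253, 0.2476]
ee_rot: [-0.0, 0.707, 0.708, -0.0]
contact_force: [0.3, 0.6, -0.1]
width: 0.0851
gripper_force: 0.0
clock: 6.6
position: [0.4613, 0.024, 0.2478]
ee_rot: [0.001, 0.707, 0.707, 0.001]
contact_force: [-0.7, 1.0, -0.3]
width: 0.0857
gripper_force: 0.0
C [472. 154.] P [0.567  0.0839] diam 252 units [0.528 0.3  ]
A [472. 154.] P [0.5779 0.0814] diam 278 units [0.582 0.287]
D [472. 154.] P [0.5889 0.0789] diam 304 units [0.637 0.275]
C [311. 144.] P [0.46   0.0903] diam 47 units [-0.007  0.332]
A [311. 144.] P [0.4598 0.0885] diam 52 units [-0.008  0.322]Traceback (most recent call last):
  File "<stdin>", line 2, in <module>
  File "wl.py", line 12, in wl
    q=np.float32([wonz(T,*v[0],C[k][0])[:2] for v in ct])*1000
                  ~~~~^^^^^^^^^^^^^^^^^
  File "h.py", line 17, in wonz
    p=imaging.camera_params("wrist")
ValueError: time passes only in moves, steps and waits
```

View pics/w2.png

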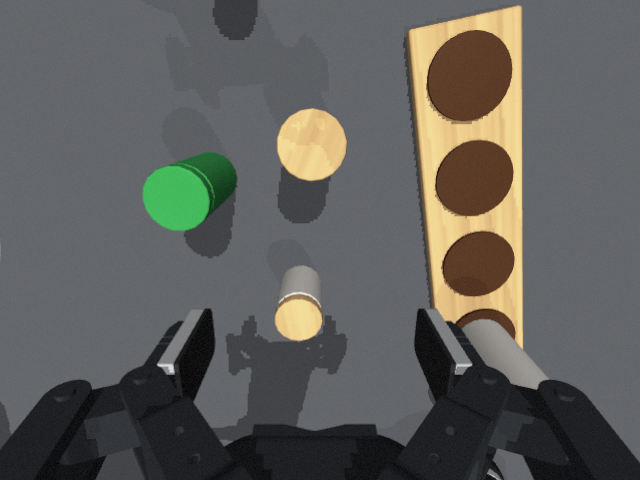

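The wrist view shows A's lid at (311,144) with a 52 mm diameter, so it is the 105 mm canister. The green look-alike is clear at (180,195), and C stands upright on mat 1 at the lower right. I'm going for A.

```bash
sed -i 's/^def ray/import functools\nclass _I:\n    get_image=staticmethod(imaging.get_image)\n    camera_params=staticmethod(functools.lru_cache(None)(imaging.camera_params))\nimaging=_I\ndef ray/' h.py
python3 -m inch '[{"claw":1,"travel":[0,0.16,0],"turn":0},{"claw":1,"travel":[0,0.322,0],"turn":0},{"claw":1,"travel":[0,0.322,-0.15],"turn":0},{"claw":1,"travel":[0,0.322,-0.35],"turn":0},{"claw":1,"travel":[0,0.322,-0.55],"turn":0}]'
python3 -m inch '[{"claw":1,"travel":[0,0,-0.15],"turn":0},{"claw":1,"travel":[0,0,-0.27],"turn":0},{"claw":1,"travel":[0,0,-0.31],"turn":0},{"claw":1,"travel":[0,0,-0.31],"turn":0},{"claw":0.5,"travel":[0,0,-0.31],"turn":0}]'
python3 -m inch '[{"claw":0,"travel":[0,0,0],"turn":0},{"claw":-1,"travel":[0,0,0],"turn":0},{"claw":-1,"travel":[0,0,0],"turn":0},{"claw":-1,"travel":[0,0,0],"turn":0},{"claw":-1,"travel":[0,0,0],"turn":0}]' 40
```

```text
clock: 7.15
position: [0.462, 0.0889, 0.1364]
ee_rot: [0.001, 0.707, 0.707, 0.001]
contact_force: [0.4, 0.2, -1.3]
width: 0.0851
gripper_force: 0.0
clock: 7.65
position: [0.4613, 0.0887, 0.076]
ee_rot: [0.001, 0.707, 0.707, 0.001]
contact_force: [-0.1, 1.0, -0.7]
width: 0.0733
gripper_force: 0.0
clock: 8.15
position: [0.4606, 0.0888, 0.0766]
ee_rot: [0.001, 0.707, 0.707, 0.001]
contact_force: [-0.8, -0.4, 6.7]
width: 0.0515
gripper_force: 41.0
```

```bash
python3 -m inch '[{"claw":-1,"travel":[0,0,0.1],"turn":0},{"claw":-1,"travel":[0,0,0.25],"turn":0},{"claw":-1,"travel":[0.08,-0.06,0.3],"turn":0},{"claw":-1,"travel":[0.22,-0.16,0.3],"turn":0},{"claw":-1,"travel":[0.36,-0.26,0.3],"turn":0}]'
python3 -m inch '[{"claw":-1,"travel":[0.14,-0.1,0],"turn":0},{"claw":-1,"travel":[0.28,-0.2,0],"turn":0},{"claw":-1,"travel":[0.42,-0.3,0],"turn":0},{"claw":-1,"travel":[0.5,-0.37,0],"turn":0},{"claw":-1,"travel":[0.54,-0.4,0],"turn":0}]'
python3 -m inch '[{"claw":-1,"travel":[0,0,0],"turn":0},{"claw":-1,"travel":[0,0,-0.07],"turn":0},{"claw":-1,"travel":[0,0,-0.13],"turn":0},{"claw":-1,"travel":[0,0,-0.18],"turn":0},{"claw":-1,"travel":[0,0,-0.18],"turn":0}]'
python3 -m inch '[{"claw":-1,"travel":[0,0,0],"turn":0},{"claw":-1,"travel":[0,0,-0.01],"turn":0},{"claw":-1,"travel":[0,0,-0.02],"turn":0},{"claw":-1,"travel":[0,0,-0.025],"turn":0},{"claw":-1,"travel":[0,0,-0.025],"turn":0}]'
```

```text
clock: 8.65
position: [0.5324, 0.0366, 0.1361]
ee_rot: [0.001, 0.707, 0.707, 0.001]
contact_force: [0.5, -0.5, -2.8]
width: 0.0514
gripper_force: 42.9
clock: 9.15
position: [0.6411, -0.0448, 0.1347]
ee_rot: [0.0, 0.708, 0.707, -0.0]
contact_force: [-0.8, -0.1, -2.5]
width: 0.051
gripper_force: 42.9
clock: 9.65
position: [0.6375, -0.0423, 0.0968]
ee_rot: [-0.002, 0.707, 0.707, -0.001]
contact_force: [-1.2, 0.8, -2.4]
width: 0.0513
gripper_force: 42.9
clock: 10.15
position: [0.64, -0.0433, 0.0948]
ee_rot: [0.0, 0.707, 0.707, 0.0]
contact_force: [-1.3, 0.5, -1.8]
width: 0.0509
gripper_force: 42.9
```

```bash
python3 -m inch '[{"claw":-1,"travel":[0,0,-0.006],"turn":0},{"claw":-1,"travel":[0,0,-0.01],"turn":0},{"claw":-1,"travel":[0,0,-0.01],"turn":0}]'
python3 -m inch '[{"claw":0.3,"travel":[0,0,0],"turn":0},{"claw":0.5,"travel":[0,0,0],"turn":0},{"claw":0.7,"travel":[0,0,0],"turn":0},{"claw":1,"travel":[0,0,0.0],"turn":0},{"claw":1,"travel":[0,0,0.1],"turn":0}]'
python3 -m inch '[{"claw":1,"travel":[0,0,0.2],"turn":0},{"claw":1,"travel":[0,0,0.4],"turn":0},{"claw":1,"travel":[0,0,0.6],"turn":0},{"claw":1,"travel":[-0.1,0,0.65],"turn":0},{"claw":1,"travel":[-0.3,-0.05,0.65],"turn":0}]'
python3 -m inch '[{"claw":1,"travel":[-0.2,-0.0,0],"turn":0},{"claw":1,"travel":[-0.4,0,0],"turn":0},{"claw":1,"travel":[-0.56,0,0],"turn":0},{"claw":1,"travel":[-0.665,0,0],"turn":0},{"claw":1,"travel":[-0.665,0,0],"turn":0}]'
python3 -m inch '[{"claw":1,"travel":[0,0,0],"turn":0},{"claw":1,"travel":[0,0,0],"turn":0}]'
python3 - <<'E'
from wl import *
wl("AD")
E
```

```text
clock: 10.45
position: [0.64, -0.0433, 0.0946]
ee_rot: [0.001, 0.707, 0.707, 0.0]
contact_force: [-4.0, 0.4, 8.4]
width: 0.0515
gripper_force: 43.7
clock: 10.95
position: [0.6378, -0.0429, 0.1095]
ee_rot: [-0.003, 0.707, 0.707, -0.002]
contact_force: [0.4, 0.6, -0.4]
width: 0.085
gripper_force: 0.0
clock: 11.45
position: [0.583, -0.0531, 0.2447]
ee_rot: [0.003, 0.707, 0.708, 0.002]
contact_force: [-0.9, -1.2, -0.5]
width: 0.0857
gripper_force: 0.0
clock: 11.95
position: [0.4439, -0.0528, 0.2424]
ee_rot: [-0.001, 0.707, 0.707, -0.0]
contact_force: [0.2, -0.4, -0.4]
width: 0.0853
gripper_force: 0.0
clock: 12.15
position: [0.4482, -0.0535, 0.2425]
ee_rot: [0.001, 0.707, 0.707, 0.0]
contact_force: [-0.1, -0.3, -0.2]
width: 0.0855
gripper_force: 0.0
A [511. 152.] P [0.5899 0.006 ] diam 243 units [0.708 0.297]
D [511. 152.] P [0.6034 0.0036] diam 266 units [0.776 0.285]
A [312. 244.] P [ 0.4468 -0.064 ] diam 43 units [-0.007 -0.053]
D [312. 244.] P [ 0.4466 -0.0731] diam 47 units [-0.008 -0.099]
A [593. 354.] P [ 0.6933 -0.1676] diam 79 units [ 1.225 -0.571]
D [593. 354.] P [ 0.7167 -0.1866] diam 87 units [ 1.343 -0.666]
```

```bash
python3 -m inch '[{"claw":1,"travel":[0,-0.1,-0.1],"turn":0},{"claw":1,"travel":[0,-0.1,-0.3],"turn":0},{"claw":1,"travel":[0,-0.1,-0.5],"turn":0},{"claw":1,"travel":[0,-0.1,-0.7],"turn":0},{"claw":1,"travel":[0,-0.1,-0.8],"turn":0}]'
python3 -m inch '[{"claw":1,"travel":[0,0,-0.1],"turn":0},{"claw":1,"travel":[0,0,-0.16],"turn":0},{"claw":1,"travel":[0,0,-0.16],"turn":0},{"claw":0.5,"travel":[0,0,-0.16],"turn":0},{"claw":0.2,"travel":[0,0,-0.16],"turn":0}]'
python3 -m inch '[{"claw":0,"travel":[0,0,0],"turn":0},{"claw":-1,"travel":[0,0,0],"turn":0},{"claw":-1,"travel":[0,0,0],"turn":0},{"claw":-1,"travel":[0,0,0],"turn":0},{"claw":-1,"travel":[0,0,0],"turn":0}]' 40
```

```text
clock: 12.7
position: [0.4459, -0.0728, 0.0791]
ee_rot: [-0.002, 0.707, 0.707, -0.001]
contact_force: [-0.2, 1.0, -0.5]
width: 0.0854
gripper_force: 0.0
clock: 13.2
position: [0.4479, -0.0735, 0.0509]
ee_rot: [0.001, 0.707, 0.707, 0.0]
contact_force: [1.2, -0.7, -0.5]
width: 0.0595
gripper_force: 0.0
clock: 13.7
position: [0.4476, -0.0734, 0.0512]
ee_rot: [0.001, 0.707, 0.707, 0.0]
contact_force: [0.6, 0.6, 6.1]
width: 0.0454
gripper_force: 41.2
```

```bash
python3 -m inch '[{"claw":-1,"travel":[0,0,0.1],"turn":0},{"claw":-1,"travel":[0,0,0.25],"turn":0},{"claw":-1,"travel":[0.06,0.08,0.3],"turn":0},{"claw":-1,"travel":[0.16,0.2,0.3],"turn":0},{"claw":-1,"travel":[0.28,0.32,0.3],"turn":0}]'
python3 -m inch '[{"claw":-1,"travel":[0.14,0.1,0],"turn":0},{"claw":-1,"travel":[0.3,0.18,0],"turn":0},{"claw":-1,"travel":[0.44,0.24,0],"turn":0},{"claw":-1,"travel":[0.54,0.28,0],"turn":0},{"claw":-1,"travel":[0.597,0.293,0],"turn":0}]'
python3 -m inch '[{"claw":-1,"travel":[0,0,0],"turn":0},{"claw":-1,"travel":[0,0,-0.07],"turn":0},{"claw":-1,"travel":[0,0,-0.13],"turn":0},{"claw":-1,"travel":[0,0,-0.18],"turn":0},{"claw":-1,"travel":[0,0,-0.18],"turn":0}]'
python3 -m inch '[{"claw":-1,"travel":[0,0,0],"turn":0},{"claw":-1,"travel":[0,0,-0.01],"turn":0},{"claw":-1,"travel":[0,0,-0.02],"turn":0},{"claw":-1,"travel":[0,0,-0.03],"turn":0},{"claw":-1,"travel":[0,0,-0.033],"turn":0}]'
```

```text
clock: 14.2
position: [0.5026, -0.0087, 0.1108]
ee_rot: [0.0, 0.708, 0.707, 0.0]
contact_force: [0.9, -0.9, -1.1]
width: 0.0452
gripper_force: 41.5
clock: 14.7
position: [0.6235, 0.0503, 0.1097]
ee_rot: [-0.0, 0.707, 0.707, 0.0]
contact_force: [0.3, -0.7, -2.7]
width: 0.0455
gripper_force: 41.5
clock: 15.2
position: [0.6201, 0.049, 0.0725]
ee_rot: [-0.002, 0.707, 0.707, -0.002]
contact_force: [-0.6, -0.2, -1.5]
width: 0.0453
gripper_force: 41.5
clock: 15.7
position: [0.6225, 0.0494, 0.0692]
ee_rot: [0.0, 0.707, 0.707, 0.0]
contact_force: [-2.3, 0.2, 8.9]
width: 0.045
gripper_force: 42.3
```

```bash
python3 -m inch '[{"claw":0.2,"travel":[0,0,0],"turn":0},{"claw":0.5,"travel":[0,0,0],"turn":0},{"claw":0.7,"travel":[0,0,0],"turn":0},{"claw":1,"travel":[0,0,0.0],"turn":0},{"claw":1,"travel":[0,0,0.1],"turn":0}]'
python3 -m inch '[{"claw":1,"travel":[0,0,0.2],"turn":0},{"claw":1,"travel":[0,0,0.4],"turn":0},{"claw":1,"travel":[0,0,0.6],"turn":0},{"claw":1,"travel":[-0.1,0.05,0.7],"turn":0},{"claw":1,"travel":[-0.28,0.15,0.7],"turn":0}]'
python3 -m inch '[{"claw":1,"travel":[-0.18,0.12,0],"turn":0},{"claw":1,"travel":[-0.36,0.24,0],"turn":0},{"claw":1,"travel":[-0.54,0.36,0],"turn":0},{"claw":1,"travel":[-0.72,0.45,0],"turn":0},{"claw":1,"travel":[-0.855,0.5,0],"turn":0}]'
python3 -m inch '[{"claw":1,"travel":[0,0,0],"turn":0},{"claw":1,"travel":[0,0,0],"turn":0},{"claw":1,"travel":[0,0,0],"turn":0}]'
python3 - <<'E'
from wl import *
wl("B")
S=imaging.get_image("side");Q=imaging.get_image("scene")
print("B side",lid("side",S,(327,326),*C["B"])[0],"scene",lid("scene",Q,(376,185),*C["B"])[0])
E
```

```text
clock: 16.2
position: [0.6201, 0.0494, 0.0852]
ee_rot: [-0.002, 0.707, 0.707, -0.002]
contact_force: [-0.4, -0.5, -0.2]
width: 0.0852
gripper_force: 0.0
clock: 16.7
position: [0.57, 0.0786, 0.2314]
ee_rot: [0.004, 0.708, 0.706, 0.003]
contact_force: [-0.9, 1.5, -0.8]
width: 0.0855
gripper_force: 0.0
clock: 17.2
position: [0.3927, 0.1804, 0.2277]
ee_rot: [-0.0, 0.707, 0.708, -0.0]
contact_force: [-0.3, -0.2, 0.0]
width: 0.0852
gripper_force: 0.0
clock: 17.5
position: [0.3965, 0.1792, 0.228]
ee_rot: [0.001, 0.707, 0.707, 0.001]
contact_force: [0.1, -0.1, 0.6]
width: 0.0854
gripper_force: 0.0
B [313. 160.] P [0.3958 0.2288] diam 40 units [-0.004  0.248]
B [517. 264.] P [0.5814 0.1357] diam 194 units [ 0.924 -0.217]
B [573. 368.] P [0.6585 0.0215] diam 65 units [ 1.31  -0.788]
B side [0.39478143 0.2305913 ] scene [0.39445346 0.22650731]
```

```bash
python3 -m inch '[{"claw":1,"travel":[0,0.12,0],"turn":0},{"claw":1,"travel":[0,0.247,-0.1],"turn":0},{"claw":1,"travel":[0,0.247,-0.3],"turn":0},{"claw":1,"travel":[0,0.247,-0.5],"turn":0},{"claw":1,"travel":[0,0.247,-0.7],"turn":0}]'
python3 -m inch '[{"claw":1,"travel":[0,0,-0.1],"turn":0},{"claw":1,"travel":[0,0,-0.2],"turn":0},{"claw":1,"travel":[0,0,-0.27],"turn":0},{"claw":1,"travel":[0,0,-0.3],"turn":0},{"claw":0.5,"travel":[0,0,-0.3],"turn":0}]'
python3 -m inch '[{"claw":0.1,"travel":[0,0,0],"turn":0},{"claw":-0.05,"travel":[0,0,0],"turn":0},{"claw":-1,"travel":[0,0,0],"turn":0},{"claw":-1,"travel":[0,0,0],"turn":0},{"claw":-1,"travel":[0,0,0],"turn":0}]' 40
```

```text
clock: 18.15
position: [0.3962, 0.2289, 0.0864]
ee_rot: [0.0, 0.707, 0.707, 0.001]
contact_force: [0.2, 0.3, -0.7]
width: 0.0854
gripper_force: 0.0
clock: 18.65
position: [0.3953, 0.2284, 0.0269]
ee_rot: [-0.0, 0.707, 0.707, -0.001]
contact_force: [-0.4, -0.5, 0.9]
width: 0.0733
gripper_force: 0.0
clock: 19.15
position: [0.396, 0.229, 0.0286]
ee_rot: [0.001, 0.707, 0.707, 0.001]
contact_force: [-0.1, -0.6, 6.9]
width: 0.0391
gripper_force: 40.3
```

```bash
python3 -m inch '[{"claw":-1,"travel":[0,0,0.1],"turn":0},{"claw":-1,"travel":[0,0,0.25],"turn":0},{"claw":-1,"travel":[0.08,-0.03,0.3],"turn":0},{"claw":-1,"travel":[0.24,-0.1,0.3],"turn":0},{"claw":-1,"travel":[0.4,-0.17,0.3],"turn":0}]'
python3 -m inch '[{"claw":-1,"travel":[0.16,-0.07,0],"turn":0},{"claw":-1,"travel":[0.32,-0.14,0],"turn":0},{"claw":-1,"travel":[0.48,-0.2,0],"turn":0},{"claw":-1,"travel":[0.58,-0.25,0],"turn":0},{"claw":-1,"travel":[0.642,-0.265,0],"turn":0}]'
python3 -m inch '[{"claw":-1,"travel":[0,0,0],"turn":0},{"claw":-1,"travel":[0,0,-0.07],"turn":0},{"claw":-1,"travel":[0,0,-0.13],"turn":0},{"claw":-1,"travel":[0,0,-0.18],"turn":0},{"claw":-1,"travel":[0,0,-0.18],"turn":0}]'
python3 -m inch '[{"claw":-1,"travel":[0,0,0],"turn":0},{"claw":-1,"travel":[0,0,-0.01],"turn":0},{"claw":-1,"travel":[0,0,-0.02],"turn":0},{"claw":-1,"travel":[0,0,-0.03],"turn":0},{"claw":-1,"travel":[0,0,-0.033],"turn":0}]'
```

```text
clock: 19.65
position: [0.4757, 0.1947, 0.0884]
ee_rot: [0.0, 0.707, 0.708, 0.001]
contact_force: [0.5, 0.3, -1.2]
width: 0.0392
gripper_force: 40.7
clock: 20.15
position: [0.6051, 0.1406, 0.0873]
ee_rot: [0.0, 0.708, 0.707, -0.0]
contact_force: [1.0, -0.2, -1.6]
width: 0.039
gripper_force: 40.7
clock: 20.65
position: [0.6011, 0.142, 0.0494]
ee_rot: [-0.002, 0.707, 0.707, -0.002]
contact_force: [-0.3, -0.1, -2.0]
width: 0.0391
gripper_force: 40.7
clock: 21.15
position: [0.604, 0.1418, 0.0467]
ee_rot: [0.0, 0.707, 0.707, 0.0]
contact_force: [-3.0, -0.8, 9.4]
width: 0.0394
gripper_force: 41.5
```

Contact again, so I release, rise and check all four.

```bash
python3 -m inch '[{"claw":0.1,"travel":[0,0,0],"turn":0},{"claw":0.4,"travel":[0,0,0],"turn":0},{"claw":0.7,"travel":[0,0,0],"turn":0},{"claw":1,"travel":[0,0,0.0],"turn":0},{"claw":1,"travel":[0,0,0.1],"turn":0}]'
python3 -m inch '[{"claw":1,"travel":[0,0,0.2],"turn":0},{"claw":1,"travel":[0,0,0.4],"turn":0},{"claw":1,"travel":[0,0,0.6],"turn":0},{"claw":1,"travel":[0,0,0.8],"turn":0},{"claw":1,"travel":[0,0,1.0],"turn":0}]'
python3 -m inch '[{"claw":1,"travel":[-0.2,0,0.1],"turn":0},{"claw":1,"travel":[-0.4,0,0.1],"turn":0},{"claw":1,"travel":[-0.6,0,0.1],"turn":0},{"claw":1,"travel":[-0.8,0,0.1],"turn":0},{"claw":1,"travel":[-0.8,0,0.1],"turn":0}]'
python3 - <<'E'
from m import *
S=imaging.get_image("side");Q=imaging.get_image("scene")
cv2.imwrite("pics/f.png",np.hstack([cv2.resize(S[140:340,200:360],None,fx=2.5,fy=2.5),cv2.resize(Q[170:370,240:400+0],None,fx=2.5,fy=2.5)])[...,::-1])
M=dict(C=(.6577,-.1362),A=(.6397,-.0433),D=(.6218,.0493),B=(.6037,.1418))
for k,(h,d) in C.items():
    r=[]
    for n,im in(("side",S),("scene",Q)):
        c,b,w=lid(n,im,proj(n,[[*M[k],h+.018-.004]])[0],h,d,.018); r.append(c); print(k,n,np.round(c-M[k],4),b,"%.0f"%w)
    print("mean",np.round(np.mean(r,0)-M[k],4))
E
```

```text
clock: 21.65
position: [0.6015, 0.1415, 0.0627]
ee_rot: [-0.002, 0.707, 0.707, -0.002]
contact_force: [-0.5, 0.3, -0.7]
width: 0.0852
gripper_force: 0.0
clock: 22.15
position: [0.6033, 0.1418, 0.2667]
ee_rot: [0.0, 0.707, 0.707, 0.0]
contact_force: [0.1, -0.8, -0.5]
width: 0.0857
gripper_force: 0.0
clock: 22.65
position: [0.438, 0.1417, 0.2852]
ee_rot: [-0.001, 0.707, 0.708, -0.001]
contact_force: [0.5, -0.1, 0.4]
width: 0.0851
gripper_force: 0.0
C side [-0.0056 -0.0004] (np.int32(262), np.int32(177), np.int32(24), np.int32(13)) 23
C scene [-0.0008 -0.0044] (np.int32(274), np.int32(263), np.int32(26), np.int32(23)) 26
mean [-0.0032 -0.0024]
A side [-0.0032  0.0006] (np.int32(253), np.int32(202), np.int32(23), np.int32(15)) 22
A scene [-0.0384  0.0446] (np.int32(263), np.int32(236), np.int32(144), np.int32(95)) 21
mean [-0.0208  0.0226]
D side [-0.0015 -0.0009] (np.int32(244), np.int32(230), np.int32(21), np.int32(15)) 21
D scene [-0.0415 -0.0374] (np.int32(263), np.int32(236), np.int32(144), np.int32(95)) 18
mean [-0.0215 -0.0192]
B side [ 0.0561 -0.18  ] (np.int32(216), np.int32(221), np.int32(79), np.int32(93)) 17
B scene [-0.0444 -0.1193] (np.int32(263), np.int32(236), np.int32(144), np.int32(95)) 16
mean [ 0.0059 -0.1496]
```

View pics/f.png

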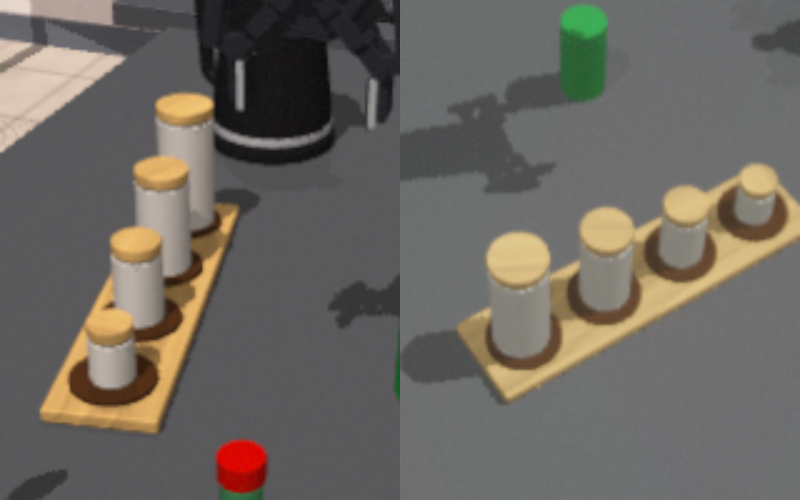

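The final view shows C, A, D and B upright and centred on mats 1 to 4, within about 3 mm. The tallest is at the kettle end, the green look-alike hasn't moved, and the gripper is clear. I'm handing in.

```bash
python3 -c "
from rig import ticket;print(ticket.sign_off())"
```

```text
the job is handed in; nothing more can be done
None
```

The four canisters stand upright on their cork mats, within about 3 mm of centre by eye, tallest nearest the kettle down to shortest at the far end; the mug was not touched, and I handed the job in at about 23 s of the 93 s allowed.

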